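# Lock a clevis pin with a spring cotter

### The job

Push the clevis pin fully home through the sprung fork until its head sits against the fork. Then take the spring cotter out of the wooden rack and push its straight leg down through the pin's cross hole until the spring leg snaps over the pin and the bow sits down on it; let go and leave it there. Press steadily, never hard (with a push under about 25 N), and leave the other things on the bench where they are.

Things in the scene. Friction and masses are not known exactly. Their poses are not given: they have to be found in the camera images.
- stand: Green fixed base plate 120 x 110 x 14 mm with a 46 mm sleeve rising to 45 mm, carrying the sprung fork. Origin at the centre of its underside, on the bench; its x axis is the direction in which the pin is pushed, z up. The pin lies level above the origin, along x, its centre 115 mm above the bench with the fork at rest.
- fork_top (a point): Top middle of the grey fork, 137 mm above the bench at rest. Two cheeks stand across x, outer faces 26 mm either side; a rod end's shank sticks out 68 mm to -y at pin height. The fork sits on a spring: pressed down it yields at about 0.45 N per mm (damped, 0.08 N per mm/s) for up to 32 mm, then a hard stop; let go, it rises again.
- pin (a joint): How far the clevis pin is drawn back out of the fork, m: 0 is fully home (head against the cheek), at most 0.036. It slides stiffly (about 5 N) and stays where left. Steel, 28 mm thick; head 38 mm across, 10 mm thick at the -x end. Home, the head's outer face is 36 mm before the stand's middle and the far end 54 mm beyond it.
- pin_head (a point): Centre of the outer flat face of the pin's head, where to push. x axis is the push direction (into the fork), z up.
- cross_hole (a point): Centre of the upper mouth of the pin's vertical cross hole, at the foot of its 2 mm chamfer: 2 mm below the pin's crest, 127 mm above the bench at rest. Square hole, 10 mm wide, right through (28 mm). Home, its centre is 39 mm beyond the stand's middle, 13 mm clear of the cheek; before that it is hidden in the fork. x along the pin, away from its head; z up out of the hole.
- rack: Fixed wooden block 70 mm (x) x 85 mm (y) x 75 mm high with a narrow slot in its top in which the cotter stands upright. Origin on its underside, below the cotter's straight leg.
- cotter: Steel spring cotter (R-clip), 104 mm long, about 130 g, upright in the rack, origin 75 mm above the bench. Origin on the straight leg's axis level with the bow's underside; z up from leg to bow, y towards the spring leg, x square to the clip's plane. Straight leg: 8 mm round, 60 mm down from the origin, last 9 mm tapered to 3.6 mm. Fitted: x along the pin, either way round, origin at cross_hole.
- bow (a point): Place to grip: the bow is an upright open ring 44 mm outside, bar 12 mm wide (along cotter x) and 6 mm thick, its centre 8 mm to +y and 22 mm above the cotter's origin. Pinch across its flat sides (12 mm). This point is 8 mm above the ring's centre, so that fingertips stay clear of the fork's cheeks when the cotter is fitted. Same axes as the cotter.
- spring_leg (a joint): How far the wavy spring leg (8 mm round, on the +y side, to 45 mm below the origin) is bent outwards, rad: 0 relaxed, 0.03 to 0.06 as it wedges on the pin with the origin about 19 mm above cross_hole, up to 0.15 as its bump (24 mm below the origin) rides over, under 0.03 fitted. It sticks there until pushed with some 8 to 14 N, then snaps over and the bow drops onto the pin.
- gauge_case: Blue painted instrument case 70 x 110 x 40 mm, a bystander. Origin under its centre.
- bottle: Clear drinking bottle, 64 mm wide, 200 mm tall, a bystander. Origin under its centre.
- brush: Wooden-handled flat brush, 200 mm long, a bystander. Origin under its middle, x along it.
- file: Flat file with wooden handle, 300 mm long, a bystander. Origin under its middle, x along it.
Things that resemble listed ones, but are neither listed nor needed, are in the scene too. Of the things that look like the cotter, the middle-sized one is meant.

How it is judged:
By the outcome, as a careful person would: the job done as asked, in the order asked, and still so for the second after the job is handed in, with the robot touching nothing.
It also fails if it takes over 72 s, if anything falls off the work surface, if the arm or the gripper's body presses on something with over 40 N, if the wrist force passes 120 N, or if a joint passes its speed limit or range.

### The arm

A 6-joint arm with a two-finger parallel gripper is mounted at the origin on the work surface. World frame = base frame: x ahead of the robot, y to its left, z up, the work surface at z = 0. Lengths are in m, angles in degrees, forces in N, time in s.
With the tool pointing down it reaches from about 0.375 to 0.9 m from the base axis. Payload 3.1 kg.
Tool frame: the origin (TCP) lies at the very end of the fingers, on their centre line; the grasp point (between the pads) lies 19 mm behind it; z points along the fingers, y is the direction in which the jaws open and shut (so a half turn about z gives the same grasp; the last joint's range is limited). The gripper opens to 87 mm and grips with 3 to 60 N. Pads are 19 mm wide; open, the fingers measure 117 mm over their backs; the gripper's body (75 mm by 190 mm) begins 51 mm behind the grasp point.
Start: joints at [54.288, 30.224, 82.088, -0, 67.689, -10.227], TCP at [0.269, 0.564, 0.223] pointing down, gripper open.
Joint ranges: [-176.69, 176.69], [-43.24, 126.21], [12.49, 139.97], [-82, 262], [0, 151.66], [-163.58, 163.58]. Speed limits (degrees/s): [159.86, 159.86, 180, 180, 180, 180].

### API

Orientations are given as a 3x3 rotation matrix whose columns are the frame's x, y, z axes.
In Python, from rig import read_state, capture, hand_in gives the robot as it stands. The module is installed in compiled form; this text tells all that it offers.
- The arm moves only by the tool move_arm, never from a script. Its arguments are lists of equal length, an entry for each row: "linear": the shift along the tool's x, y, z in cm, a list of three; "angular": the turn, a rotation vector about the tool's x, y, z in rad, a list of three; "fingers": the gripper command: -1 is fully open, 1 is shut, values between are in proportion. In form: {"linear": [[tx, ty, tz], ...], "angular": [[wx, wy, wz], ...], "fingers": [fingers, ...]}. A call has 1 to 12 rows; each row is the pose to reach, as a shift and turn from the pose measured when the call began, along the tool's axes at that moment; what a row does not reach only later rows make up. A row lasts 1/12 s, in which the tool goes at most 41.7 mm and 7.16 degrees, less where a joint would pass 70% of its speed; a pose out of reach is approached as far as the arm can. A call with a gripper value outside its range is refused whole. The fingers move at their own pace and stop on an object; the grip force is fixed at half the most. Time passes only in rows, so rows that repeat a pose let the fingers close. It gives the time, the measured TCP pose, the force and the opening at its end, in the units of the state.
- read_state(): the state, without advancing time (a new reading comes with each control period).
- capture(name): name is "scene" or "top" or "wrist"; returns a dict with "color" (384x512x3 uint8, red, green, blue), "fx", "fy", "cx", "cy" (pixels), "k1" (the pictures are not rectified: a ray, as slopes to the right and down, at radius r is drawn at 1 + k1 r^2 times it, then the intrinsics apply), "view" (4x4, takes a point from world to camera coordinates); the wrist camera has in their place "hand_eye" (4x4, takes a point from camera to tool coordinates, whose origin is the TCP and whose axes are the flange's). Camera axes: x right, y down, z forward; pixel columns grow to the right and rows downward; lengths in m; the calibration is good to about 2 mm. A picture is of the moment at which its call begins: read the wrist's pose just before it. There is no depth.
- hand_in(): hands the job in, once; it reports no verdict.
The state is a dict: "time_s": time; "joint_positions": joint angles; "qvel": joint speeds; "tau": joint torques, N m; "position": TCP position; "tcp_rot": TCP orientation; "force": force on the tool from outside, world axes, zero at the start; "moment": the same for the moment, N m; "opening": opening from 0.0 (shut) to 1.0 (fully open).
Only numpy, scipy, OpenCV 4.12 (cv2) and the standard library are available. Lean on these libraries where they do the work, as an engineer would, in place of code of your own. Each camera call takes 0.05 s, during which the arm holds its last target. There are 200 camera calls.

## Working session

There is one attempt and no reset: what is moved stays moved. The work goes in short steps, Python scripts to look and compute and a tool call to move; the robot and the scene stay as the last step left them, time stands still between calls to the robot, and variables do not carry over. Pictures are saved under pics/ and viewed, about 8 in all and at most 12, crops included, and the job is handed in when it is done.

Besides the shell and the picture viewer there is one more tool, called after ">>>" as name(argument=value, ...) on one line, values as JSON. move_arm: Moves the arm, as the interface text tells. Its arguments: {"type":"object","properties":{"linear":{"type":"array"},"angular":{"type":"array"},"fingers":{"type":"array"}},"required":["linear","angular","fingers"]}

```bash
mkdir -p pics; cat > h.py <<'E'
import numpy as np, cv2
from rig import read_state, capture, hand_in
def cam(c,st=None):
    if 'view' in c: V=np.array(c['view']); return V
    T=np.eye(4); T[:3,:3]=np.array(st['tcp_rot']); T[:3,3]=st['position']
    return np.linalg.inv(T@np.array(c['hand_eye']))
def proj(c,V,P):
    p=V[:3,:3]@np.array(P,float)+V[:3,3]; x,y=p[0]/p[2],p[1]/p[2]; k=1+c['k1']*(x*x+y*y)
    return np.array([c['fx']*x*k+c['cx'],c['fy']*y*k+c['cy']])
def ray(c,V,uv):
    K=np.array([[c['fx'],0,c['cx']],[0,c['fy'],c['cy']],[0,0,1]])
    q=cv2.undistortPoints(np.array([[uv]],float),K,np.array([c['k1'],0,0,0,0.]))[0,0]
    R=V[:3,:3]; o=-R.T@V[:3,3]; d=R.T@np.array([q[0],q[1],1]); return o,d/np.linalg.norm(d)
def atz(c,V,uv,z):
    o,d=ray(c,V,uv); return o+d*(z-o[2])/d[2]
def tri(rs):
    A=0;b=0
    for o,d in rs:
        M=np.eye(3)-np.outer(d,d); A=A+M; b=b+M@o
    return np.linalg.solve(A,b)
E
cat > a.py <<'E'
from h import *
import pickle
st=read_state(); D={'st':st}
for n in ['scene','top','wrist']:
    st=read_state(); c=capture(n); c['V']=cam(c,st); D[n]=c
    print(n,c['fx'],c['k1'],(-c['V'][:3,:3].T@c['V'][:3,3]).round(3))
pickle.dump(D,open('d0.pkl','wb'))
cv2.imwrite('pics/scene0.png',cv2.resize(D['scene']['color'][:,:,::-1],(800,600)))
cv2.imwrite('pics/top0.png',cv2.resize(D['top']['color'][:,:,::-1],(800,600)))
print(st)
E
python3 a.py
```

```text
scene 433.6567046964009 -0.1316910051582632 [ 1.346 -0.049  0.835]
top 447.6709579365445 -0.15069536653800794 [ 0.328 -0.046  1.328]
wrist 276.7860680439915 -0.023933933108903332 [0.197 0.598 0.384]
{'time_s': 0.1, 'joint_positions': array([ 5.42888018e+01,  3.02720697e+01,  8.21488287e+01,  4.75535741e-04,
        6.76895378e+01, -1.02268013e+01]), 'qvel': array([-0.01285454,  0.0180494 , -0.15708617,  0.01824268,  0.08582958,
        0.00287015]), 'tau': array([ 4.74863846e-04, -4.40986097e+01, -1.77150178e+01,  6.35472033e-02,
        5.33573760e-02, -1.28758418e-05]), 'position': array([0.26849329, 0.56366412, 0.22168752]), 'tcp_rot': array([[-9.02700933e-01,  4.30267063e-01, -1.13130070e-03],
       [ 4.30268408e-01,  9.02699652e-01, -1.56056775e-03],
       [ 3.49763849e-04, -1.89548891e-03, -9.99998142e-01]]), 'force': array([ 0.12308459, -0.22954457, -0.06662731]), 'moment': array([ 0.00707624,  0.00614322, -0.03302677]), 'opening': 1.0006271029014668}
```

View pics/scene0.png

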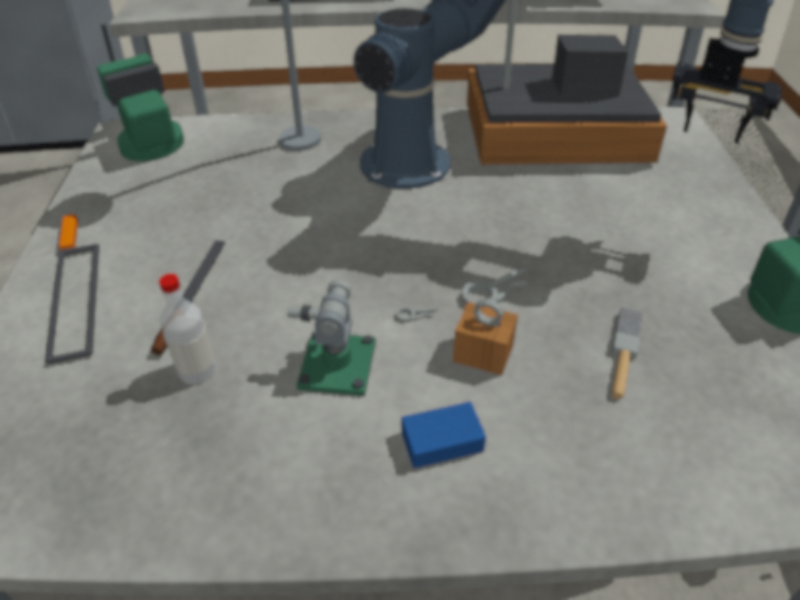

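View pics/top0.png

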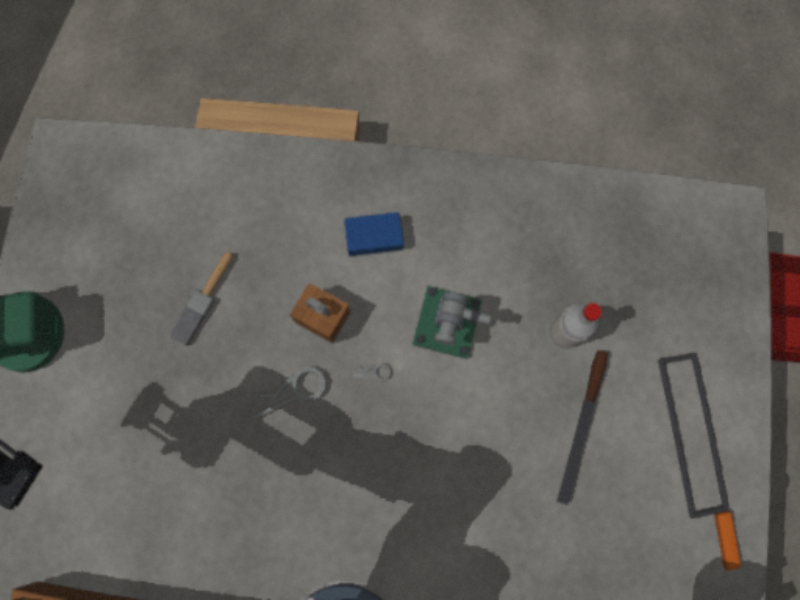

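```bash
cat > b.py <<'E'
import pickle; from h import *
D=pickle.load(open('d0.pkl','rb'))
a=D['top']['color'][170:255,180:340]; b=D['scene']['color'][175:255,180:340]
o=np.vstack([cv2.resize(x,None,fx=5,fy=3.5 if 0 else 5,interpolation=cv2.INTER_CUBIC) for x in (a[:60+10],b[:48+0] if 0 else b)])
o=np.vstack([cv2.resize(a[:,:],(640,340),interpolation=cv2.INTER_CUBIC),cv2.resize(b[:65],(640,260),interpolation=cv2.INTER_CUBIC)])
cv2.imwrite('pics/crop0.png',o[:,:,::-1])
T=D['top']
for n,uv,z in [('standplate',(448,322),.014),('pinhead-ish',(446,340),.115),('pinfar',(455,294),.115),('rack',(320,312),.075)]:
    print(n,atz(T,T['V'],np.array(uv)*.64,z).round(3))
E
python3 b.py
```

```text
standplate [ 0.605 -0.135  0.014]
pinhead-ish [ 0.551 -0.128  0.115]
pinfar [ 0.636 -0.137  0.115]
rack [0.587 0.104 0.075]
```

View pics/crop0.png

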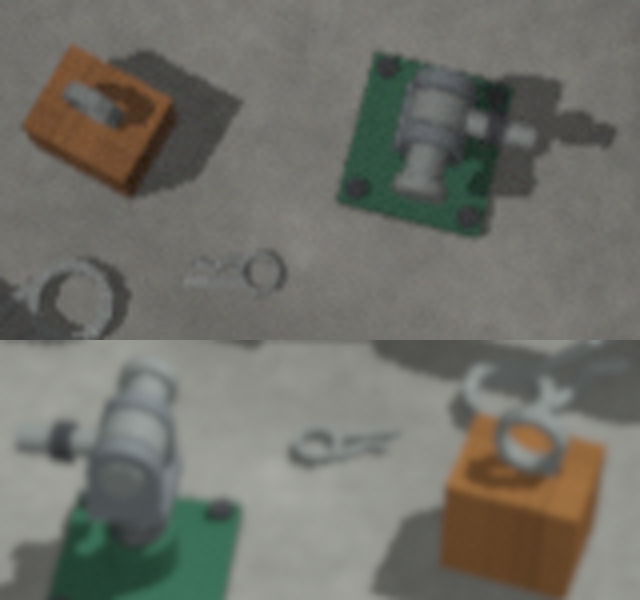

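```bash
cat >> h.py <<'E'
def goal(P,th,st=None):
    """shift (cm) and turn in tool axes to tool-down pose with jaw (tool y) axis at angle th (deg)"""
    st=st or read_state(); R=np.array(st['tcp_rot']); t=np.radians(th); y=np.array([np.cos(t),np.sin(t),0]); z=np.array([0,0,-1.])
    G=np.c_[np.cross(y,z),y,z]; w=cv2.Rodrigues(R.T@G)[0].ravel()
    print('lin cm',(R.T@(np.array(P)-st['position'])*100).round(2),'ang',w.round(4),'rows>=',np.degrees(np.linalg.norm(w))/7.16)
E
cat > c.py <<'E'
import pickle; from h import *
D=pickle.load(open('d0.pkl','rb')); T=D['top']; V=T['V']
f=lambda p,z: atz(T,V,(180+p[0]/4-.375,170+p[1]/4-.375),z)
pl=[f(p,.014) for p in [(376,55),(512,88),(485,236),(338,202)]]; rk=[f(p,.075) for p in [(72,46),(175,103),(133,182),(25,125)]]
for n,q in (('plate',pl),('rack',rk)):
    q=np.array(q); e=np.roll(q,-1,0)-q
    print(n,q.mean(0).round(4),np.linalg.norm(e,axis=1).round(3),np.degrees(np.arctan2(e[:,1],e[:,0])).round(1))
a,b=f((65,90),.105),f((122,120),.105); print('bow',a,b,np.degrees(np.arctan2(*(b-a)[1::-1])))
goal([.56,.10,.25],62)
E
python3 c.py
```

```text
plate [ 0.6062 -0.1348  0.014 ] [0.106 0.115 0.112 0.117] [-98.2 174.2  82.6  -8.9]
rack [0.5918 0.1045 0.075 ] [0.086 0.065 0.089 0.067] [-113.5  159.    68.   -23.1]
bow [0.59976671 0.12833088 0.105     ] [0.58246328 0.08577205 0.105     ] -112.12551595805262
lin cm [-46.26 -29.33  -2.79] ang [-0.0016 -0.0003  0.0439] rows>= 0.35178727050957015
```

```bash
python3 - <<'E'
from h import *
import pickle
c=pickle.load(open('d0.pkl','rb'))['wrist']; print(np.array(c['hand_eye']).round(3))
goal([.55,.03,.25],-22)
E
```

```text
[[-0.001 -0.957 -0.29   0.08 ]
 [ 1.    -0.    -0.001  0.   ]
 [ 0.001 -0.29   0.957 -0.162]
 [ 0.     0.     0.     1.   ]]
lin cm [-48.37 -36.08  -2.78] ang [-1.50e-03  1.00e-03  1.51e+00] rows>= 12.083384802791635
```

>>> move_arm(linear=[[-4,-3,-0.3],[-8,-6,-0.6],[-12,-9,-1],[-16,-11,-1.4],[-20,-14,-1.8],[-24,-17,-2],[-28,-20,-2.5],[-32,-23,-3],[-36,-25,-3],[-40,-28,-3],[-43,-30,-3],[-45,-31,-3]], angular=[[0,0,0.12],[0,0,0.24],[0,0,0.36],[0,0,0.48],[0,0,0.6],[0,0,0.72],[0,0,0.84],[0,0,0.96],[0,0,1.08],[0,0,1.2],[0,0,1.32],[0,0,1.44]], fingers=[-1,-1,-1,-1,-1,-1,-1,-1,-1,-1,-1,-1])

```text
time_s: 1.15
position: [0.5161, 0.1289, 0.2515]
tcp_rot: [[0.315, 0.949, -0.001], [0.949, -0.315, -0.001], [-0.002, -0.001, -1.0]]
force: [0.4, 1.3, -0.1]
opening: 1.0
```

```bash
cat > w.py <<'E'
from h import *
import pickle,sys
st=read_state(); c=capture('wrist'); c['V']=cam(c,st); pickle.dump((st,c),open(sys.argv[1]+'.pkl','wb'))
cv2.imwrite('pics/%s.png'%sys.argv[1],cv2.resize(c['color'][:,:,::-1],(800,600),interpolation=cv2.INTER_CUBIC))
print(st['position'],np.degrees(np.arctan2(*np.array(st['tcp_rot'])[1::-1,1])),st['time_s'])
E
python3 -c "
from h import *
goal([.575,.085,.25],-22)"
```

```text
lin cm [-2.31  6.98  0.14] ang [-0.0009  0.0017  0.0638] rows>= 0.5105471586860095
```

>>> move_arm(linear=[[-1.2,3.5,0],[-2.3,7,0],[-2.3,7,0],[-2.3,7,0]], angular=[[0,0,0.06],[0,0,0.064],[0,0,0.064],[0,0,0.064]], fingers=[-1,-1,-1,-1])

```text
time_s: 1.48
position: [0.5764, 0.0835, 0.2508]
tcp_rot: [[0.378, 0.926, -0.002], [0.926, -0.378, -0.001], [-0.002, -0.001, -1.0]]
force: [0.1, 0.5, -0.4]
opening: 1.005
```

```bash
python3 w.py w1; python3 -c "
from h import *
goal([.61,-.145,.28],-7.5)"
```

```text
[0.57638377 0.08347471 0.25077632] -22.183530413435545 1.4833
lin cm [-19.97  11.89  -2.93] ang [-0.0033  0.0017 -0.2545] rows>= 2.0367703058315567
```

View pics/w1.png

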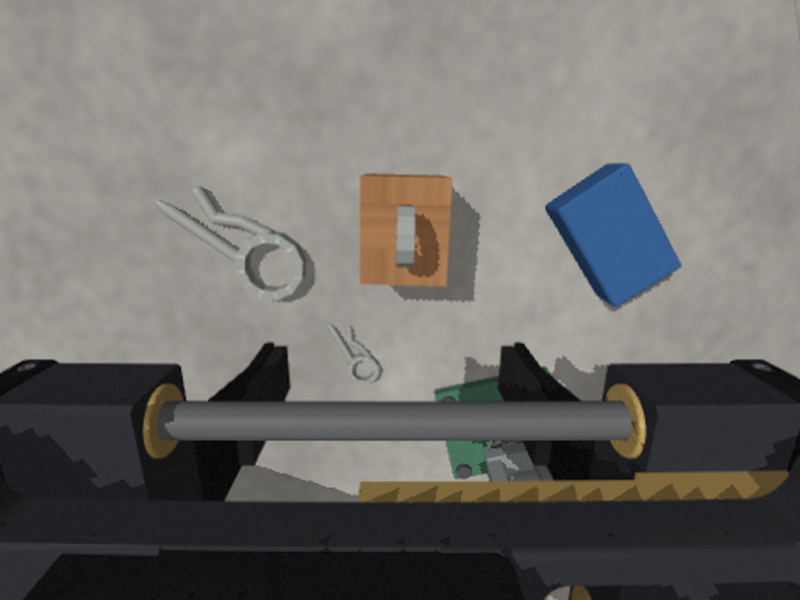

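```bash
python3 - <<'E'
from h import *
import pickle
st,c=pickle.load(open('w1.pkl','rb'))
cv2.imwrite('pics/w1c.png',cv2.resize(c['color'][105:190,220:310,::-1],None,fx=7,fy=7,interpolation=cv2.INTER_CUBIC))
E
```

```text
(no output)
```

View pics/w1c.png

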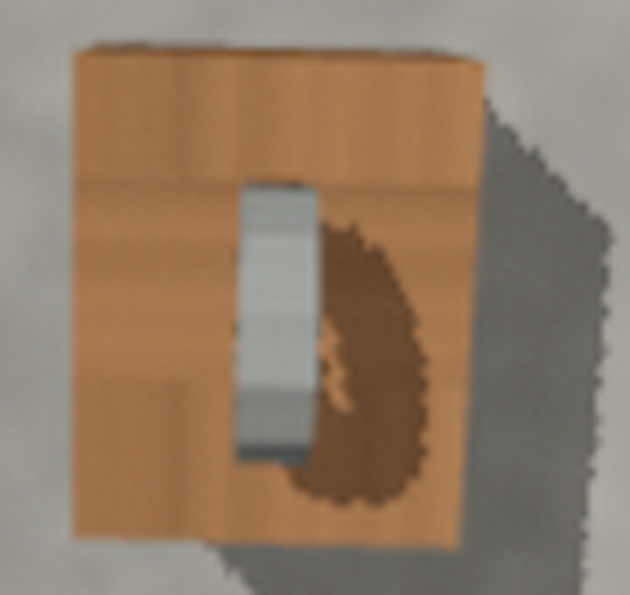

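>>> move_arm(linear=[[-4,2.4,-0.8],[-8,4.8,-1.6],[-12,7.2,-2.4],[-16,9.6,-2.9],[-20,11.9,-2.9],[-20,11.9,-2.9],[-20,11.9,-2.9]], angular=[[0,0,-0.06],[0,0,-0.12],[0,0,-0.18],[0,0,-0.24],[-0.003,0.002,-0.2545],[-0.003,0.002,-0.2545],[-0.003,0.002,-0.2545]], fingers=[-1,-1,-1,-1,-1,-1,-1])

```text
time_s: 2.12
position: [0.6101, -0.1495, 0.2798]
tcp_rot: [[0.134, 0.991, 0.001], [0.991, -0.134, -0.002], [-0.002, 0.001, -1.0]]
force: [0.2, 0.0, -0.3]
opening: 0.999
```

```bash
python3 w.py w2
```

```text
[ 0.61005448 -0.1495249   0.27982974] -7.7022395901110885 2.1167
```

View pics/w2.png

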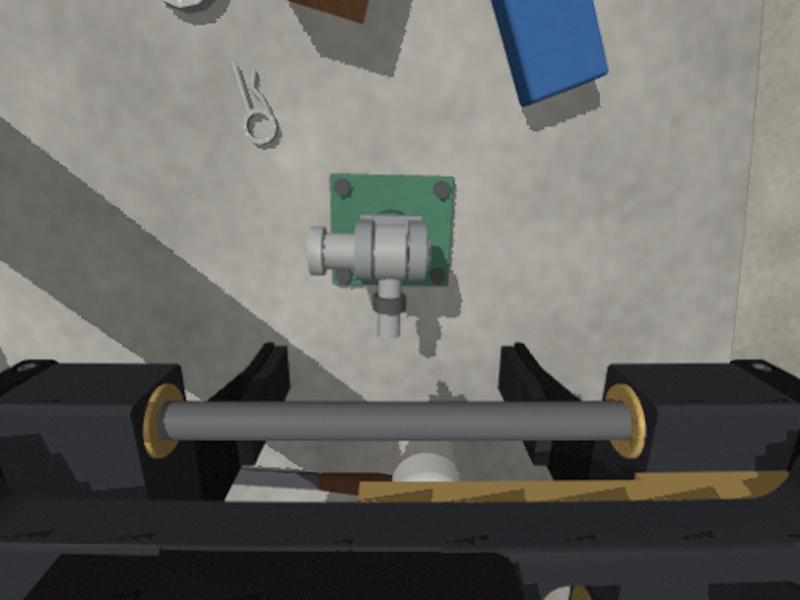

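```bash
cat > m.py <<'E'
from h import *
import pickle
from scipy.optimize import least_squares
def rect(c,px,z,L,W,g):
    P=[(1,1),(1,-1),(-1,-1),(-1,1)]
    def f(p):
        R=np.array([[np.cos(p[2]),-np.sin(p[2])],[np.sin(p[2]),np.cos(p[2])]])
        return np.ravel([proj(c,c['V'],[*(R@[s*L/2,t*W/2]+p[:2]),z])-q for (s,t),q in zip(P,px)])
    r=least_squares(f,g); print(r.x[:2].round(4),np.degrees(r.x[2]).round(2),'res',r.fun.round(1)); return r.x
st,c=pickle.load(open('w2.pkl','rb')); s=.64; sc=lambda p:np.array(p)*s-.18
# stand: +x image right, +y image up
S=rect(c,[sc(p) for p in [(454,177),(447,286),(332,284),(331,174)]],.014,.12,.11,[.606,-.135,-.13])
for n,p in [('headtop',(309,227)),('headbot',(310,274)),('head mid',(308,250)),('collar far edge',(427,250)),('cheek near',(355,250))]:
    q=atz(c,c['V'],sc(p),.115); R=np.array([[np.cos(S[2]),np.sin(S[2])],[-np.sin(S[2]),np.cos(S[2])]]); print(n,q.round(4),'in stand',(R@(q[:2]-S[:2])).round(4))
st,c=pickle.load(open('w1.pkl','rb')); cr=lambda p:np.array([220+p[0]/7-.43,105+p[1]/7-.43])
K=rect(c,[cr(p) for p in [(484,64),(460,548),(73,538),(75,52)]],.075,.07,.085,[.59,.104,-.38])
a=np.linspace(0,2*np.pi,181)
def ring(p):
    x=np.array([np.cos(p[2]),np.sin(p[2]),0]);y=np.array([-x[1],x[0],0]); C=np.array([p[0],p[1],.097])
    E=lambda h:np.array([proj(c,c['V'],C+x*h+y*.022*np.cos(t)+[0,0,.022*np.sin(t)]) for t in a])
    return E(-.006),E(.006)
def f(p):
    l,r=ring(p); return [l[:,1].min()-cr((0,186))[1],r[:,1].max()-cr((0,463))[1],l[l[:,1].argmin(),0]-cr((243,0))[0],r[r[:,1].argmin(),0]-cr((319,0))[0],l[l[:,1].argmax(),0]-cr((234,0))[0],r[r[:,1].argmax(),0]-cr((308,0))[0]]
r=least_squares(f,K); print('ring',r.x[:2].round(4),np.degrees(r.x[2]).round(2),np.round(r.fun,1))
R=np.array([[np.cos(K[2]),np.sin(K[2])],[-np.sin(K[2]),np.cos(K[2])]]); print('ring in rack',R@(r.x[:2]-K[:2]))
E
python3 m.py
```

```text
[ 0.6092 -0.1344] -9.16 res [ 0.7 -0.3  0.7  0.7 -0.4  0.2 -1.  -0.4]
headtop [ 0.5511 -0.1068  0.115 ] in stand [-0.0617  0.018 ]
headbot [ 0.5449 -0.1428  0.115 ] in stand [-0.0621 -0.0185]
head mid [ 0.547 -0.124  0.115] in stand [-0.063   0.0004]
collar far edge [ 0.6374 -0.1363  0.115 ] in stand [0.0282 0.0026]
cheek near [ 0.5827 -0.1288  0.115 ] in stand [-0.027   0.0013]
[0.5942 0.1069] -23.52 res [ 0.6 -0.2 -0.1 -0.  -0.1  0.2 -0.3  0.1]
ring [0.5945 0.1075] -24.25 [ 0.2 -0.2  0.2 -0.1  0.  -0.1]
ring in rack [-1.09663702e-05  6.70814186e-04]
```

```bash
cat >> h.py <<'E'
S=np.array([.6092,-.1344]); SY=-9.16
def stand(x,y): t=np.radians(SY); return S+np.array([[np.cos(t),-np.sin(t)],[np.sin(t),np.cos(t)]])@[x,y]
E
python3 -c "
from h import *
goal([*stand(-.1,0),.28],SY);goal([*stand(-.1,0),.105],SY)"
```

```text
lin cm [  1.45 -10.17  -0.04] ang [-0.0011 -0.0007  0.0266] rows>= 0.2129045746808385
lin cm [  1.44 -10.15  17.46] ang [-0.0011 -0.0007  0.0266] rows>= 0.2129045746808385
```

>>> move_arm(linear=[[0.5,-3.5,0],[1,-7,0],[1.4,-10.1,0],[1.4,-10.1,3],[1.4,-10.1,6],[1.4,-10.1,9],[1.4,-10.1,12],[1.4,-10.1,15],[1.4,-10.1,17.5],[1.4,-10.1,17.5],[1.4,-10.1,17.5]], angular=[[0,0,0.026],[0,0,0.026],[0,0,0.026],[0,0,0.026],[0,0,0.026],[0,0,0.026],[0,0,0.026],[0,0,0.026],[0,0,0.026],[0,0,0.026],[0,0,0.026]], fingers=[1,1,1,1,1,1,1,1,1,1,1])

```text
time_s: 3.08
position: [0.5093, -0.1164, 0.1039]
tcp_rot: [[0.156, 0.988, -0.005], [0.988, -0.156, 0.003], [0.002, -0.005, -1.0]]
force: [0.5, 0.4, -0.6]
opening: 0.247
```

```bash
python3 -c "
from h import *
goal([*stand(-.051,0),.105],SY);print(read_state()['force'],read_state()['opening'])"
```

```text
lin cm [-0.2   5.05 -0.13] ang [-0.0054 -0.0022  0.003 ] rows>= 0.05243567634320961
[ 0.5123602   0.446048   -0.64578729] 0.2473705858108921
```

>>> move_arm(linear=[[-0.1,0.1,-0.1],[-0.2,0.2,-0.1],[-0.2,0.4,-0.1],[-0.2,0.6,-0.1],[-0.2,0.8,-0.1],[-0.2,1,-0.1],[-0.2,1.2,-0.1],[-0.2,1.4,-0.1],[-0.2,1.6,-0.1],[-0.2,1.8,-0.1],[-0.2,2,-0.1],[-0.2,2.2,-0.1]], angular=[[0,0,0],[0,0,0],[0,0,0],[0,0,0],[0,0,0],[0,0,0],[0,0,0],[0,0,0],[0,0,0],[0,0,0],[0,0,0],[0,0,0]], fingers=[1,1,1,1,1,1,1,1,1,1,1,1])

```text
time_s: 4.08
position: [0.5309, -0.1218, 0.1047]
tcp_rot: [[0.156, 0.988, -0.005], [0.988, -0.156, 0.003], [0.002, -0.006, -1.0]]
force: [-0.4, -0.1, 0.6]
opening: 0.005
```

>>> move_arm(linear=[[0,0.2,0],[0,0.4,0],[0,0.6,0],[0,0.8,0],[0,1,0],[0,1.2,0],[0,1.4,0],[0,1.6,0],[0,1.8,0],[0,2,0],[0,2.2,0],[0,2.3,0]], angular=[[0,0,0],[0,0,0],[0,0,0],[0,0,0],[0,0,0],[0,0,0],[0,0,0],[0,0,0],[0,0,0],[0,0,0],[0,0,0],[0,0,0]], fingers=[1,1,1,1,1,1,1,1,1,1,1,1])

```text
time_s: 5.08
position: [0.5508, -0.1248, 0.1038]
tcp_rot: [[0.156, 0.988, -0.012], [0.988, -0.156, 0.005], [0.003, -0.012, -1.0]]
force: [-5.7, -0.6, 0.7]
opening: 0.004
```

>>> move_arm(linear=[[0,0.3,0],[0,0.4,0],[0,0.5,0],[0,0.6,0],[0,0.7,0],[0,0.75,0]], angular=[[0,0,0],[0,0,0],[0,0,0],[0,0,0],[0,0,0],[0,0,0]], fingers=[1,1,1,1,1,1])

```text
time_s: 5.58
position: [0.5555, -0.1255, 0.103]
tcp_rot: [[0.155, 0.988, -0.018], [0.988, -0.155, 0.006], [0.003, -0.019, -1.0]]
force: [-5.0, -0.1, 0.9]
opening: 0.003
```

>>> move_arm(linear=[[0,0.35,0],[0,0.45,0],[0,0.55,0],[0,0.65,0],[0,0.7,0]], angular=[[0.01,0,0],[0.01,0,0],[0.01,0,0],[0.01,0,0],[0.01,0,0]], fingers=[1,1,1,1,1])

```text
time_s: 6.0
position: [0.5597, -0.1262, 0.1023]
tcp_rot: [[0.155, 0.987, -0.034], [0.988, -0.155, 0.009], [0.004, -0.035, -0.999]]
force: [-5.9, -0.8, 1.7]
opening: 0.003
```

>>> move_arm(linear=[[0,0.3,-0.1],[0,0.4,-0.1],[0,0.5,-0.1],[0,0.6,-0.1]], angular=[[-0.02,0,0],[-0.025,0,0],[-0.025,0,0],[-0.025,0,0]], fingers=[1,1,1,1])

```text
time_s: 6.33
position: [0.5629, -0.1267, 0.1025]
tcp_rot: [[0.155, 0.988, -0.015], [0.988, -0.154, 0.006], [0.004, -0.016, -1.0]]
force: [-8.6, -2.4, 1.2]
opening: 0.004
```

>>> move_arm(linear=[[0,0.4,0],[0,0.6,0],[0,0.7,0],[0,0.7,0]], angular=[[-0.01,0,0],[-0.01,0,0],[-0.01,0,0],[-0.01,0,0]], fingers=[1,1,1,1])

```text
time_s: 6.67
position: [0.5629, -0.1266, 0.1008]
tcp_rot: [[0.153, 0.988, -0.02], [0.988, -0.153, 0.008], [0.005, -0.021, -1.0]]
force: [-11.6, -2.6, 2.5]
opening: 0.005
```

>>> move_arm(linear=[[0,-1,-0.2],[0,-3,-0.2],[0,-3,-4],[0,-3,-8],[0,-3,-12],[-1,1,-16],[-1.5,5,-18],[-1.5,5,-18],[-1.5,5,-18]], angular=[[-0.02,-0.005,0],[-0.02,-0.005,0],[-0.02,-0.005,0],[-0.02,-0.005,0],[-0.02,-0.005,0],[-0.02,-0.005,0],[-0.02,-0.005,0],[-0.02,-0.005,0],[-0.02,-0.005,0]], fingers=[-1,-1,-1,-1,-1,-1,-1,-1,-1])

```text
time_s: 7.42
position: [0.6195, -0.1527, 0.2836]
tcp_rot: [[0.153, 0.988, 0.012], [0.988, -0.153, -0.005], [-0.003, 0.012, -1.0]]
force: [0.3, -0.4, -0.0]
opening: 0.603
```

```bash
python3 w.py w3; python3 - <<'E'
from h import *
import pickle
st,c=pickle.load(open('w3.pkl','rb'))
for p in ([*stand(-.036,0),.115],[*stand(.039,0),.129]): print(proj(c,c['V'],p))
u,v=proj(c,c['V'],[*stand(.0,0),.12]).astype(int)
print(u,v); cv2.imwrite('pics/w3c.png',cv2.resize(c['color'][v-45:v+45,u-60:u+60,::-1],None,fx=6,fy=6,interpolation=cv2.INTER_CUBIC))
E
```

```text
[ 0.61952166 -0.15274373  0.28356498] -8.815988022214482 7.4167
[209.81670339 159.29123957]
[272.80657839 161.79115746]
239 160
```

View pics/w3c.png

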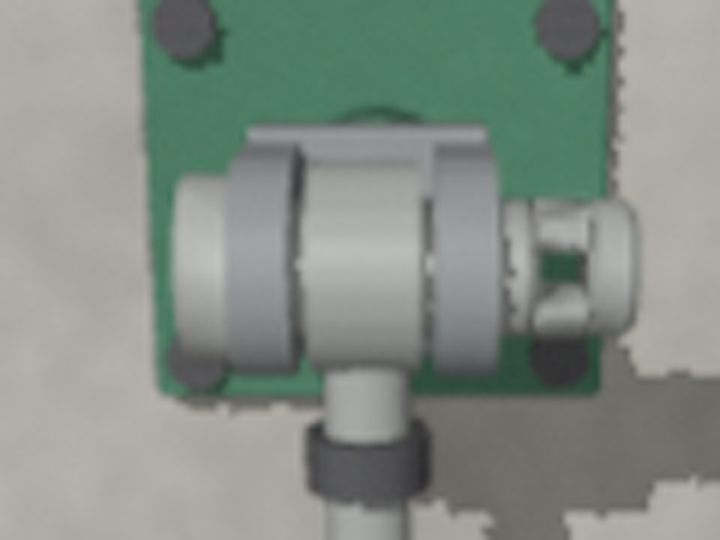

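```bash
python3 - <<'E'
from h import *
import pickle
st,c=pickle.load(open('w3.pkl','rb'))
t=np.radians(SY); R=np.array([[np.cos(t),np.sin(t)],[-np.sin(t),np.cos(t)]])
for n,p,z in [('hole',(561,266),.115),('head face',(173,268),.115),('far end',(638,266),.115),('headtop',(200,177),.118),('headbot',(200,360),.112),('pin y+',(610,198),.117),('pin y-',(610,334),.113),('cheekL top',(228,260),.137),('cheekR top',(500,260),.137),('L15',(228,260),.115),('R115',(500,260),.115)]:
    q=atz(c,c['V'],(179+p[0]/6-.42,115+p[1]/6-.42),z); print(n,q[:2].round(4),(R@(q[:2]-S)).round(4))
E
python3 - <<'E'
exec(open('m.py').read().split("st,c=pickle.load(open('w2")[0]) if 0 else None
import os; os.chdir('.')
from h import *; import pickle
src=open('m.py').read().split('st,c=')[0]; exec(src)
st,c=pickle.load(open('w3.pkl','rb')); cr=lambda p:(179+p[0]/6-.42,115+p[1]/6-.42)
# bottom corners + right/left edges of plate
rect(c,[cr(p) for p in [(618,-3)]*0] or [cr((617,-3)),cr((600,394)),cr((160,395)),cr((140,-3))],.014,.12,.11,[.606,-.135,-.13])
goal([.5945,.1075,.20],-24)
E
```

```text
hole [ 0.6481 -0.14  ] [0.0393 0.0007]
head face [ 0.5708 -0.1282] [-0.0389  0.    ]
far end [ 0.6635 -0.1424] [0.0548 0.0008]
headtop [ 0.5802 -0.1107] [-0.0324  0.0188]
headbot [ 0.5719 -0.1484] [-0.0346 -0.0198]
pin y+ [ 0.6594 -0.1275] [0.0485 0.0148]
pin y- [ 0.6563 -0.156 ] [ 0.0499 -0.0138]
cheekL top [ 0.5852 -0.1246] [-0.0252  0.0059]
cheekR top [ 0.6357 -0.1326] [0.0259 0.006 ]
L15 [ 0.582  -0.1283] [-0.0278  0.0017]
R115 [ 0.6361 -0.1368] [0.0269 0.0019]
[ 0.6091 -0.137 ] -9.05 res [ 0.  -1.8  0.5  2.3 -0.3  2.1 -0.2 -2. ]
lin cm [25.25 -6.12  8.04] ang [0.0046 0.0007 0.2652] rows>= 2.122757775132047
```

>>> move_arm(linear=[[4,-1,1],[8,-2,2],[12,-3,4],[16,-4,5],[20,-5,6.5],[23.5,-5.8,7.5],[25.3,-6.1,8],[25.3,-6.1,8],[25.3,-6.1,8],[25.3,-6.1,8]], angular=[[0,0,0.05],[0,0,0.1],[0,0,0.15],[0,0,0.2],[0.005,0,0.25],[0.005,0,0.265],[0.005,0,0.265],[0.005,0,0.265],[0.005,0,0.265],[0.005,0,0.265]], fingers=[-1,-1,-1,-1,-1,-1,-1,-1,-1,-1])

```text
time_s: 8.3
position: [0.5939, 0.1074, 0.2]
tcp_rot: [[0.406, 0.914, -0.002], [0.914, -0.406, -0.001], [-0.002, -0.001, -1.0]]
force: [-0.1, 0.6, 0.6]
opening: 0.997
```

```bash
python3 -c "
from h import *
goal([.5945,.1075,.089],-24)"
```

```text
lin cm [ 0.05  0.07 11.09] ang [-0.0012  0.0017  0.0005] rows>= 0.016627531222332893
```

>>> move_arm(linear=[[0.05,0.07,3],[0.05,0.07,6],[0.05,0.07,9],[0.05,0.07,11.1],[0.05,0.07,11.1],[0.05,0.07,11.1]], angular=[[-0.001,0.0015,0],[-0.001,0.0015,0],[-0.001,0.0015,0],[-0.001,0.0015,0],[-0.001,0.0015,0],[-0.001,0.0015,0]], fingers=[-1,-1,-1,-1,-1,-1])

```text
time_s: 8.8
position: [0.594, 0.1059, 0.0883]
tcp_rot: [[0.408, 0.913, -0.002], [0.913, -0.408, -0.0], [-0.001, -0.002, -1.0]]
force: [-0.3, -0.8, 1.6]
opening: 0.997
```

>>> move_arm(linear=[[0,0,0],[0,0,0],[0,0,0],[0,0,0],[0,0,0],[0,0,0],[0,0,0],[0,0,0],[0,0,0],[0,0,0],[0,0,0],[0,0,0]], angular=[[0,0,0],[0,0,0],[0,0,0],[0,0,0],[0,0,0],[0,0,0],[0,0,0],[0,0,0],[0,0,0],[0,0,0],[0,0,0],[0,0,0]], fingers=[1,1,1,1,1,1,1,1,1,1,1,1])

```text
time_s: 9.8
position: [0.594, 0.1059, 0.0883]
tcp_rot: [[0.408, 0.913, -0.003], [0.913, -0.408, -0.0], [-0.001, -0.002, -1.0]]
force: [0.2, 1.0, 0.4]
opening: 0.169
```

>>> move_arm(linear=[[0,0,0],[0,0,0],[0,0,0],[0,0,0]], angular=[[0,0,0],[0,0,0],[0,0,0],[0,0,0]], fingers=[1,1,1,1])

```text
time_s: 10.13
position: [0.594, 0.106, 0.0883]
tcp_rot: [[0.408, 0.913, -0.003], [0.913, -0.408, -0.0], [-0.001, -0.002, -1.0]]
force: [0.2, 0.7, 1.1]
opening: 0.113
```

>>> move_arm(linear=[[0,0,-0.3],[0,0,-1],[0,0,-2],[0,0,-4],[0,0,-6],[0,0,-8],[0,0,-10],[0,0,-13],[0,0,-15],[0,0,-15],[0,0,-15]], angular=[[0,0,0],[0,0,0],[0,0,0],[0,0,0],[0,0,0],[0,0,0],[0,0,0],[0,0,0],[0,0,0],[0,0,0],[0,0,0]], fingers=[1,1,1,1,1,1,1,1,1,1,1])

```text
time_s: 11.05
position: [0.595, 0.106, 0.2402]
tcp_rot: [[0.408, 0.913, 0.001], [0.913, -0.408, -0.0], [0.0, 0.001, -1.0]]
force: [-0.6, 0.5, -1.9]
opening: 0.12
```

```bash
python3 w.py w4; python3 - <<'E'
from h import *
import pickle
st=read_state(); c=capture('scene'); c['V']=cam(c); pickle.dump((st,c),open('s4.pkl','wb'))
u,v=proj(c,c['V'],st['position']-[0,0,.02]).astype(int)
_,w=pickle.load(open('w4.pkl','rb')); a,b=proj(w,w['V'],st['position']-[0,0,.02]).astype(int); print(u,v,a,b)
f=lambda im,u,v,h:cv2.resize(im[max(v-h,0):v+h,max(u-40,0):u+40,::-1],(400,10*h),interpolation=cv2.INTER_CUBIC)
cv2.imwrite('pics/c4.png',np.hstack([f(c['color'],u,v,40),f(w['color'],a,b-10,40)]))
E
```

```text
[0.5950447  0.10599273 0.24023185] -24.094766783994732 11.05
315 160 250 221
```

View pics/c4.png

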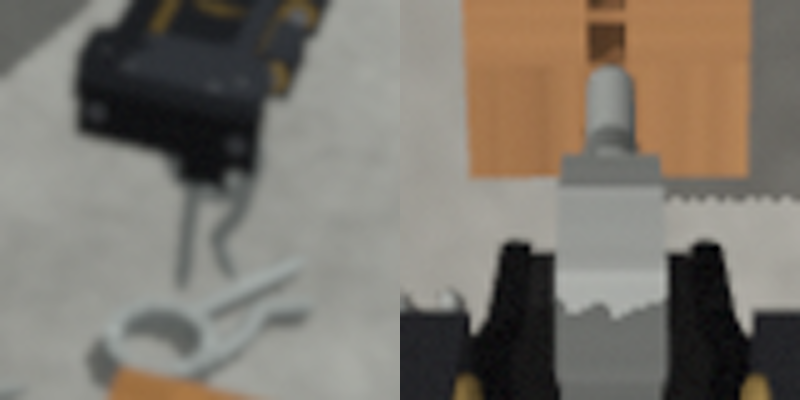

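```bash
python3 - <<'E'
from h import *
import pickle
st,c=pickle.load(open('s4.pkl','rb')); R=np.array(st['tcp_rot']); p=st['position']; n=R[:,1]
for a in [(194,195),(191,220),(188,240),(184,270),(181,286),(230,275),(217,235)]:
    o,d=ray(c,c['V'],(275+a[0]/5-.4,120+a[1]/5-.4)); q=o+d*(n@(p-o))/(n@d); print(a,(R.T@(q-p)*1000).round(1))
print('expect leg tip', (R.T@([0,0,0])))
goal([*(np.array([.6480,-.1398])),.26],SY)
L=np.array([-.0064,0]);t=np.radians(SY);y=np.array([np.cos(t),np.sin(t)]);x=np.array([-y[1],y[0]])
P=np.array([.6480,-.1398])-x*L[0]; print('TCP xy',P); goal([*P,.26],SY)
E
```

```text
(194, 195) [-5.6 -0.  15.9]
(191, 220) [-5.8  0.  30.5]
(188, 240) [-6.2 -0.  42.5]
(184, 270) [-6.6  0.  60.9]
(181, 286) [-7.2  0.  71. ]
(230, 275) [15.2  0.  56.9]
(217, 235) [ 7.   0.  35.4]
expect leg tip [0. 0. 0.]
lin cm [-20.2   15.03  -2.28] ang [-0.0046  0.0015 -0.2607] rows>= 2.086772405767944
TCP xy [ 0.64901883 -0.13348162]
lin cm [-19.58  14.86  -2.28] ang [-0.0046  0.0015 -0.2607] rows>= 2.086772405767944
```

>>> move_arm(linear=[[-2,1.5,-1.5],[-5,3.5,-2],[-8,6,-2.3],[-11,8.4,-2.3],[-14,10.6,-2.3],[-17,13,-2.3],[-19,14.4,-2.3],[-19.6,14.9,-2.3],[-19.6,14.9,-2.3],[-19.6,14.9,-2.3],[-19.6,14.9,-2.3]], angular=[[0,0,-0.03],[0,0,-0.07],[0,0,-0.12],[0,0,-0.16],[0,0,-0.2],[-0.004,0,-0.24],[-0.0045,0.0015,-0.26],[-0.0045,0.0015,-0.26],[-0.0045,0.0015,-0.26],[-0.0045,0.0015,-0.26],[-0.0045,0.0015,-0.26]], fingers=[1,1,1,1,1,1,1,1,1,1,1])

```text
time_s: 12.07
position: [0.6485, -0.1318, 0.2592]
tcp_rot: [[0.159, 0.987, -0.003], [0.987, -0.159, 0.002], [0.001, -0.003, -1.0]]
force: [-0.5, 0.7, -0.4]
opening: 0.12
```

```bash
python3 -c "
from h import *
goal([.6490,-.1335,.207],SY);goal([.6490,-.1335,.190],SY)"
```

```text
lin cm [-0.17  0.1   5.22] ang [-0.0029 -0.0014  0.0004] rows>= 0.02596411210032203
lin cm [-0.17  0.1   6.92] ang [-0.0029 -0.0014  0.0004] rows>= 0.02596411210032203
```

Down until the tip is just above the pin, then settle and check.

>>> move_arm(linear=[[-0.1,0.1,1.5],[-0.17,0.1,3],[-0.17,0.1,4.5],[-0.17,0.1,5.2],[-0.17,0.1,5.2],[-0.17,0.1,5.2]], angular=[[-0.003,-0.001,0],[-0.003,-0.001,0],[-0.003,-0.001,0],[-0.003,-0.001,0],[-0.003,-0.001,0],[-0.003,-0.001,0]], fingers=[1,1,1,1,1,1])

```text
time_s: 12.57
position: [0.649, -0.1322, 0.2072]
tcp_rot: [[0.157, 0.988, -0.0], [0.988, -0.157, 0.001], [0.001, -0.0, -1.0]]
force: [0.3, -0.4, -1.0]
opening: 0.12
```

```bash
python3 w.py w5; python3 - <<'E'
from h import *
import pickle
st=read_state(); goal([.6490,-.1335,.182],SY)
c=capture('scene'); V=cam(c); u,v=proj(c,V,[.648,-.14,.135]).astype(int); print(u,v)
f=lambda im,u,v,h:cv2.resize(im[max(v-h,0):v+h,max(u-40,0):u+40,::-1],(400,10*h),interpolation=cv2.INTER_CUBIC)
_,w=pickle.load(open('w5.pkl','rb')); a,b=proj(w,w['V'],[.648,-.14,.135]).astype(int)
cv2.imwrite('pics/c5.png',np.hstack([f(c['color'],u,v,40),f(w['color'],a,b,40)]))
E
```

```text
[ 0.6489773  -0.13223452  0.20719408] -9.052912654238384 12.5667
lin cm [-0.08 -0.04  2.6 ] ang [ 0.0013 -0.0003  0.0015] rows>= 0.01609639703781307
208 207
```

View pics/c5.png

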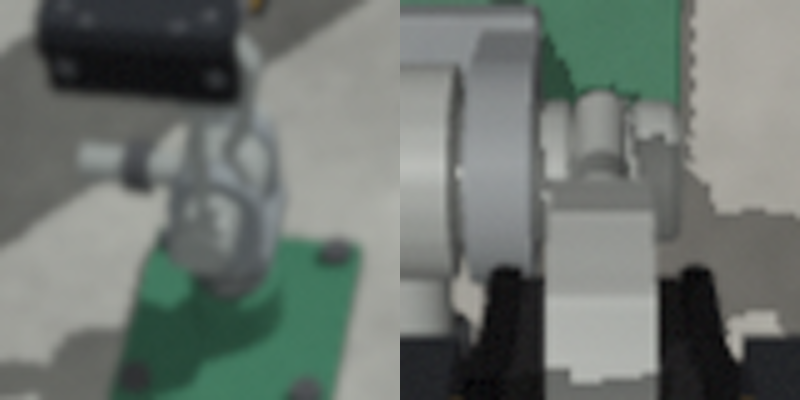

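>>> move_arm(linear=[[-0.1,0,0.2],[-0.1,0,0.4],[-0.1,0,0.6],[-0.1,0,0.8],[-0.1,0,1],[-0.1,0,1.2],[-0.1,0,1.4],[-0.1,0,1.6]], angular=[[0.001,0,0],[0.001,0,0],[0.001,0,0],[0.001,0,0],[0.001,0,0],[0.001,0,0],[0.001,0,0],[0.001,0,0]], fingers=[1,1,1,1,1,1,1,1])

```text
time_s: 13.33
position: [0.6496, -0.1341, 0.192]
tcp_rot: [[0.158, 0.987, 0.001], [0.987, -0.158, 0.0], [0.0, 0.001, -1.0]]
force: [-0.9, -0.0, -1.4]
opening: 0.118
```

>>> move_arm(linear=[[0,0,0.2],[0,0,0.4],[0,0,0.6],[0,0,0.8],[0,0,1],[0,0,1.2],[0,0,1.4],[0,0,1.7],[0,0,2],[0,0,2.3],[0,0,2.6]], angular=[[0,0,0],[0,0,0],[0,0,0],[0,0,0],[0,0,0],[0,0,0],[0,0,0],[0,0,0],[0,0,0],[0,0,0],[0,0,0]], fingers=[1,1,1,1,1,1,1,1,1,1,1])

```text
time_s: 14.25
position: [0.6496, -0.1341, 0.1657]
tcp_rot: [[0.158, 0.987, 0.001], [0.987, -0.158, 0.0], [0.0, 0.001, -1.0]]
force: [-0.2, 0.5, -1.0]
opening: 0.12
```

>>> move_arm(linear=[[0,0,0.15],[0,0,0.3],[0,0,0.45],[0,0,0.6],[0,0,0.75],[0,0,0.9],[0,0,1.05],[0,0,1.2],[0,0,1.35],[0,0,1.5],[0,0,1.65],[0,0,1.8]], angular=[[0,0,0],[0,0,0],[0,0,0],[0,0,0],[0,0,0],[0,0,0],[0,0,0],[0,0,0],[0,0,0],[0,0,0],[0,0,0],[0,0,0]], fingers=[1,1,1,1,1,1,1,1,1,1,1,1])

```text
time_s: 15.25
position: [0.6501, -0.1342, 0.1482]
tcp_rot: [[0.158, 0.987, 0.002], [0.987, -0.158, -0.0], [0.0, 0.002, -1.0]]
force: [-0.3, 1.2, 5.0]
opening: 0.118
```

>>> move_arm(linear=[[0,0,0.15],[0,0,0.3],[0,0,0.45],[0,0,0.6],[0,0,0.75],[0,0,0.9]], angular=[[0,0,0],[0,0,0],[0,0,0],[0,0,0],[0,0,0],[0,0,0]], fingers=[1,1,1,1,1,1])

```text
time_s: 15.75
position: [0.6505, -0.1341, 0.1397]
tcp_rot: [[0.158, 0.987, 0.003], [0.987, -0.158, -0.0], [0.0, 0.003, -1.0]]
force: [0.3, 2.1, 6.8]
opening: 0.113
```

>>> move_arm(linear=[[0,0,0.15],[0,0,0.3],[0,0,0.45],[0,0,0.6]], angular=[[0,0,0],[0,0,0],[0,0,0],[0,0,0]], fingers=[1,1,1,1])

```text
time_s: 16.08
position: [0.6509, -0.1343, 0.1347]
tcp_rot: [[0.158, 0.987, 0.004], [0.987, -0.158, -0.001], [-0.0, 0.005, -1.0]]
force: [-1.0, 1.3, 9.5]
opening: 0.117
```

>>> move_arm(linear=[[0,0,0.15],[0,0,0.3],[0,0,0.45],[0,0,0.6]], angular=[[0,0,0],[0,0,0],[0,0,0],[0,0,0]], fingers=[1,1,1,1])

```text
time_s: 16.42
position: [0.6515, -0.1345, 0.1302]
tcp_rot: [[0.158, 0.987, 0.006], [0.987, -0.158, -0.002], [-0.001, 0.006, -1.0]]
force: [-1.1, 1.8, 11.7]
opening: 0.116
```

>>> move_arm(linear=[[0,-0.1,0.15],[0,-0.1,0.3],[0,-0.1,0.45],[0,-0.1,0.55]], angular=[[0,0,0],[0,0,0],[0,0,0],[0,0,0]], fingers=[1,1,1,1])

```text
time_s: 16.75
position: [0.6511, -0.1347, 0.1261]
tcp_rot: [[0.158, 0.987, 0.008], [0.987, -0.158, -0.003], [-0.001, 0.008, -1.0]]
force: [-0.7, 1.8, 6.4]
opening: 0.115
```

>>> move_arm(linear=[[0,0,0],[0,0,-0.15],[0,0,-0.3],[0,0,-0.45],[0,0,-0.6],[0,0,-0.8],[0,0,-1],[0,0,-1],[0,0,-1]], angular=[[-0.007,0,0],[-0.007,0,0],[-0.007,0,0],[-0.007,0,0],[-0.007,0,0],[-0.007,0,0],[-0.007,0,0],[-0.007,0,0],[-0.007,0,0]], fingers=[1,1,1,1,1,1,1,1,1])

```text
time_s: 17.5
position: [0.6505, -0.1346, 0.1359]
tcp_rot: [[0.158, 0.987, 0.013], [0.987, -0.158, -0.003], [-0.001, 0.014, -1.0]]
force: [-2.4, 0.8, -0.5]
opening: 0.118
```

>>> move_arm(linear=[[0,0,-0.2],[0,0,-0.35],[0,0,-0.35],[0,0,-0.35]], angular=[[0.01,0,0],[0.012,0,0],[0.012,0,0],[0.012,0,0]], fingers=[1,1,1,1])

```text
time_s: 17.83
position: [0.6508, -0.1346, 0.1395]
tcp_rot: [[0.158, 0.987, 0.002], [0.987, -0.158, -0.002], [-0.001, 0.002, -1.0]]
force: [-1.3, 1.3, -0.4]
opening: 0.116
```

>>> move_arm(linear=[[0,0,0],[0,0,0],[0,0,0],[0,0,0],[0,0,0],[0,0,0],[0,0,-1],[0,0,-3],[0,0,-6],[0,0,-9],[0,0,-12],[0,0,-12]], angular=[[0,0,0],[0,0,0],[0,0,0],[0,0,0],[0,0,0],[0,0,0],[0,0,0],[0,0,0],[0,0,0],[0,0,0],[0,0,0],[0,0,0]], fingers=[-0.4,-0.4,-0.4,-0.4,-0.4,-0.4,-0.4,-0.4,-0.4,-0.4,-0.4,-0.4])

```text
time_s: 18.83
position: [0.6545, -0.1358, 0.2681]
tcp_rot: [[0.158, 0.987, 0.016], [0.987, -0.158, -0.007], [-0.004, 0.017, -1.0]]
force: [1.7, 0.1, 1.2]
opening: 0.702
```

>>> move_arm(linear=[[0,-2,0],[0,-5,0],[0,-8,0],[0,-8,0]], angular=[[0,0,0],[0,0,0],[0,0,0],[0,0,0]], fingers=[-1,-1,-1,-1])

```text
time_s: 19.17
position: [0.5686, -0.1207, 0.2661]
tcp_rot: [[0.158, 0.987, 0.008], [0.987, -0.158, -0.004], [-0.003, 0.008, -1.0]]
force: [-0.2, 0.6, -0.1]
opening: 0.917
```

```bash
python3 w.py w6; python3 - <<'E'
from h import *
import pickle
c=capture('scene'); V=cam(c); u,v=proj(c,V,[.648,-.14,.125]).astype(int)
f=lambda im,u,v,h:cv2.resize(im[max(v-h,0):v+h,max(u-40,0):u+40,::-1],(400,10*h),interpolation=cv2.INTER_CUBIC)
_,w=pickle.load(open('w6.pkl','rb')); a,b=proj(w,w['V'],[.648,-.14,.135]).astype(int); print(a,b)
cv2.imwrite('pics/c6.png',np.hstack([f(c['color'],u,v,40),f(w['color'],a,b,40)]))
E
```

```text
[ 0.56861515 -0.12073018  0.26612371] -9.069841792649529 19.1667
324 186
```

View pics/c6.png

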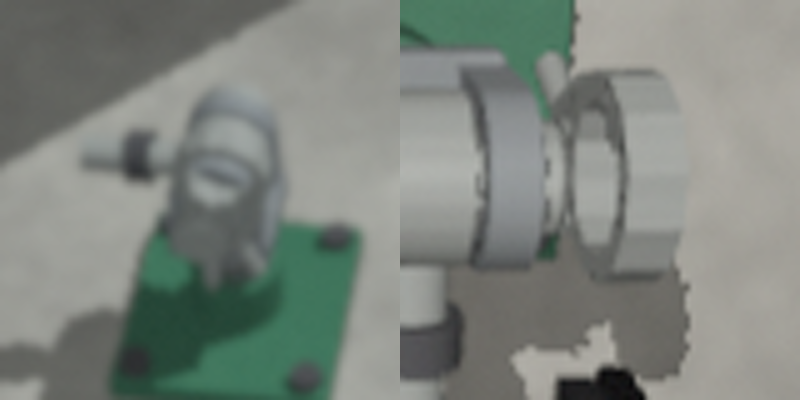

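```bash
python3 - <<'E'
from h import *
import pickle
c=capture('scene'); V=cam(c); u,v=proj(c,V,[.648,-.14,.125]).astype(int)
_,w=pickle.load(open('w6.pkl','rb'))
for dz in (0,.019):
    tip=[*stand(.039,.0007),.067+dz]; print(dz,'tip scene crop',((proj(c,V,tip)-[u-40,v-40])*5).round())
    E=np.array([(proj(w,w['V'],[*stand(.039+.006*s,.0087+.022*np.cos(t)),.149+dz+.022*np.sin(t)])-[284,146])*5+400*np.array([1,0]) for s in(-1,1) for t in np.linspace(0,6.28,90)])
    print('ring wrist crop bbox',E.min(0).round(),E.max(0).round())
print(read_state()['force'])
E
```

```text
0 tip scene crop [213. 286.]
ring wrist crop bbox [568.  79.] [685. 288.]
0.019 tip scene crop [210. 259.]
ring wrist crop bbox [589.  98.] [718. 322.]
[ 0.76764907 -0.08755776  0.11928681]
```

```bash
python3 -c "
from h import *
print(hand_in())"
```

```text
the job is handed in; nothing more can be done
None
```

The clevis pin is pushed home and the spring cotter is fitted through its cross hole. I let go of the cotter and handed the job in at about 19 s.

- **Pin:** It slid at about 5–6 N. At the end it stopped moving under about 12 N, and the close-up showed the head against the cheek and the cross hole clear of the fork. In that picture the head's outer face measured 39 mm before the stand's middle, where 36 mm is listed. The visible head thickness and the hole position both matched a fully home pin, so I took this as measuring error.
- **Cotter:** I used the middle-sized one, which stood in the rack. Its straight leg went down the hole without resistance. The push reached about 12 N, then fell to 6.4 N as the spring leg snapped over the pin.
- **Final check:** The gripper was clear of everything in the last pictures. The bow's outline and the leg tip matched the predicted seated position within a few mm, and did not match a cotter still sitting 19 mm high. I judged the snap from the force drop and this fit, because I could not measure the spring leg's angle directly.
- **Other things on the bench:** I did not touch any of them, but I did not measure their positions again at the end.

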